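Call the mechanic and point out the missing wheel nut

ROBOT

A 7-joint arm with a two-finger parallel gripper is mounted at the origin on the work surface. World frame = base frame: x ahead of the robot, y to its left, z up, the work surface at z = 0. Lengths are in m, angles in degrees, forces in N, time in s.
With the tool pointing down it reaches from about 0.425 to 0.875 m from the base axis. Payload 4.7 kg.
Tool frame: the origin (TCP) lies midway between the tips of the shut fingers; the grasp point (between the pads) lies 19 mm behind it; z points along the fingers, y is the direction in which the jaws open and shut (so a half turn about z gives the same grasp; the last joint's range is limited). The gripper opens to 87 mm and grips with 3 to 60 N. Pads are 19 mm wide; open, the fingers measure 117 mm over their backs; the gripper's body (75 mm by 190 mm) begins 51 mm behind the grasp point.
Start: joints at [-64.968, 18.392, -4.016, 83.108, 1.295, 78.541, -3.26], TCP at [0.267, 0.593, 0.223] pointing down, gripper open.
Joint ranges: [-163.93, 163.93], [-17.29, 119.83], [-79.2, 71.16], [3.27, 140.29], [-89.18, 269.18], [5.43, 117.66], [-154.24, 154.24]. Speed limits (degrees/s): [147.25, 147.25, 180, 180, 180, 180, 180].

INTERFACE

Orientations are given as [roll, pitch, yaw] about the fixed x, y, z axes, in that order (R = Rz(yaw) Ry(pitch) Rx(roll)).
In Python, from cell import env gives the robot as it stands. The module is installed in compiled form; this text tells all that it offers.
- The arm moves only by the tool servo_tool, never from a script. Its argument "plan" is a list of rows, each a list of 3 entries, a list of its own where there are three numbers: the opening, from 0 (shut) to 1 (fully open), then the shift along the tool's x, y, z in cm, then the turn, a rotation vector about the tool's x, y, z in degrees. A call has 1 to 20 rows; each row shifts and turns the pose as measured when the row begins, along the tool's axes as they then stand; what a row does not reach is not made up. A row lasts 1/12 s, in which the tool goes at most 41.7 mm and 7.16 degrees, less where a joint would pass 70% of its speed; a pose out of reach is approached as far as the arm can. A call is refused whole if a number of a shift passes 4.17 or a number of a turn 7.16, either way. A call with a gripper value outside its range is refused whole. The fingers move at their own pace and stop on an object; "force" is the grip in N (left out, the last holds). Time passes only in rows, so rows that do not move let the fingers close. It gives the time, the measured TCP pose, the force and the opening at its end, in the units of the state.
- env.get_obs(): the state, without advancing time (a new reading comes with each control period).
- env.read_camera(name): name is "scene" or "top" or "wrist"; returns a dict with "image" (400x640x3 uint8, blue, green, red), "fx", "fy", "cx", "cy" (pixels), "rvec" (rotation vector, rad) and "tvec" (3), from world to camera coordinates, as OpenCV has them; the wrist camera has in their place "T_tool_cam" (4x4, takes a point from camera to tool coordinates, whose origin is the TCP and whose axes are the flange's). Camera axes: x right, y down, z forward; pixel columns grow to the right and rows downward; lengths in m; the calibration is good to about 2 mm. The wrist camera is an equidistant fisheye: a pixel r from the principal point sees the ray r / f radians off the axis. A picture is of the moment at which its call begins: read the wrist's pose just before it. There is no depth.
- env.sign_off(): hands the job in, once; it reports no verdict.
The state is a dict: "time_s": time; "qpos": joint angles; "joint_velocities": joint speeds; "effort": joint torques, N m; "tool_pos": TCP position; "tool_rot": TCP orientation; "force": force on the tool from outside, world axes, zero at the start; "wrist_torque": the same for the moment, N m; "grip_width": finger opening in m.
Only numpy, scipy, OpenCV 4.12 (cv2) and the standard library are available. Lean on these libraries where they do the work, as an engineer would, in place of code of your own. Each camera call takes 0.05 s, during which the arm holds its last target. There are 200 camera calls.

TASK

Press the call-bell button on the bench to call the mechanic, then show him the job by pointing: hold the middle of the gripper's fingertips straight above the one bare stud of the wheel rim, a few centimetres over it without contact, for two seconds, then point in the same way at the loose nut in the parts tray that matches the nuts on the rim. Finish still pointing at that nut. Come down on the two things from above so that you point at no other nut, and touch, move or lift nothing but the button.

Things in the scene. Friction and masses are not known exactly. Their poses are not given: they have to be found in the camera images.
- bell (a joint): Plunger of the call-bell push button, in m: 0 is up, 0.006 is fully pressed down. It moves straight down, springs back, and takes about 5 N when fully down; press it to at least two thirds of its travel.
- bell_top (a point): Centre of the top face of the call-bell button: a round grey plunger 36 mm across on a black housing 52 mm across and 12 mm high; the top is 22 mm above the bench when up; it is fixed and stands alone on the bench. The point moves down with the plunger. z up.
- bare_stud_tip (a point): Centre of the top end of the one bare stud on the wheel rim. The rim is a dark steel wheel rim 238 mm across, lying flat and fixed on the bench, with a low rounded lip (top 66 mm above the bench) around a flat disc 58 mm above the bench; five upright steel studs, 14 mm across, stand 30 mm out of the disc, evenly spaced on a circle of 130 mm diameter (76 mm apart), all tips 88 mm above the bench. Four carry a nut, this one has none. z up.
- fitted_nut1 (a point): Centre of the top end of a stud of the rim that has its wheel nut fitted (number 1 anticlockwise from the bare stud): steel nut, 36 mm round flange below, 27 mm hexagon above, 20 mm high; the stud end stands 10 mm above the nut, 88 mm above the bench. Not to be pointed at or touched. z up.
- fitted_nut2 (a point): Centre of the top end of a stud of the rim that has its wheel nut fitted (number 2 anticlockwise from the bare stud): steel nut, 36 mm round flange below, 27 mm hexagon above, 20 mm high; the stud end stands 10 mm above the nut, 88 mm above the bench. Not to be pointed at or touched. z up.
- fitted_nut3 (a point): Centre of the top end of a stud of the rim that has its wheel nut fitted (number 3 anticlockwise from the bare stud): steel nut, 36 mm round flange below, 27 mm hexagon above, 20 mm high; the stud end stands 10 mm above the nut, 88 mm above the bench. Not to be pointed at or touched. z up.
- fitted_nut4 (a point): Centre of the top end of a stud of the rim that has its wheel nut fitted (number 4 anticlockwise from the bare stud): steel nut, 36 mm round flange below, 27 mm hexagon above, 20 mm high; the stud end stands 10 mm above the nut, 88 mm above the bench. Not to be pointed at or touched. z up.
- rim: The wheel rim described under the bare stud: 238 mm across, fixed; origin on its axis at bench level, x towards the bare stud, z up.
- tray: Fixed steel parts tray, 90 x 234 mm, walls 18 mm high and 4 mm thick, floor 4 mm thick, with three compartments in a row along its y axis, one loose nut in each; origin at the centre of its underside, z up.
- wheel_nut: The loose wheel nut in the tray, the same as the nuts on the rim: round flange 36 mm across and 5 mm thick, 27 mm hexagon above it, 20 mm high; lying flange down in any compartment. Origin at the centre of its underside, z up.
- wheel_nut_top (a point): Centre of the top face of the loose wheel nut, 20 mm above its underside, 24 mm above the bench.
- axle_nut: Big flat plain hexagon nut, 50 mm across flats and 14 mm high, in another compartment; not the one wanted. Origin at the centre of its underside.
- axle_nut_top (a point): Centre of the top of the big hexagon nut, 14 mm above its underside.
- wing_nut: Wing nut, 20 mm round body 12 mm high with two wings, 61 mm across and 24 mm high in all, in another compartment; not the one wanted. Origin at the centre of its underside.
- wing_nut_top (a point): Centre of the top of the wing nut's round body, 12 mm above its underside, between the wings.
- wrench: Bystander: wrench 180 mm long lying on the bench on the robot's side of the tray.
- patch_tin: Bystander: small round tin, 54 mm across and 35 mm high, between rim and tray on the robot's side.
- oil_bottle: Bystander: white bottle 66 mm across and 130 mm tall, beyond the rim. Origin at the centre of its underside.
- cleaner_bottle: Bystander: white bottle 72 mm across and 120 mm tall, beyond the rim. Origin at the centre of its underside.
- brush: Bystander: brush 190 mm long lying beyond the call bell.
- hammer: Bystander: hammer 260 mm long lying on the right of the tray.
- bolt_cup: Bystander: open aluminium cup, 70 mm across and 70 mm high, to the left of the rim.
Things that resemble listed ones, but are neither listed nor needed, are in the scene too. What is shaped like the rim but pink is not meant.

How it is judged (in metres and radians):
On the way, in this order (a step that is already met when the one before it is completed fails the run):
1. the call-bell button is pressed at least two thirds of the way (value of joint bell above 0.004 m), for 0.05 s.
2. the fingertips point down at the bare stud: held above it, without contact (horizontal distance between the grasp point and bare_stud_tip below 0.018 m and z of the grasp point in the frame of bare_stud_tip between 0.02 and 0.09 m), for 1.6 s.
3. the fingertips point down at the loose wheel nut: held above it, without contact (horizontal distance between the grasp point and wheel_nut_top below 0.018 m and z of the grasp point in the frame of wheel_nut_top between 0.02 and 0.09 m), for 1.6 s.
At the end, for the whole second after the job is handed in: The middle of the gripper (the point between its finger pads) is within 18 mm horizontally of the loose wheel nut's centre and 20 to 90 mm above its top, and stays there; the button is up again; the loose nuts are within 6 mm and the bystanders within 10 mm of where they began (all of step 3 and value of joint bell below 0.002 m and distance of each of wheel_nut, axle_nut, wing_nut from where it was at the start of the episode below 0.006 m and distance of each of wrench, patch_tin, oil_bottle, cleaner_bottle, brush, hammer, bolt_cup from where it was at the start of the episode below 0.01 m); the robot touches nothing.
It fails at once if the rim or its nuts are touched (contact force between any of the fingers, the arm and rim above 0.5 N).
It fails at once if the tray is touched (contact force between any of the fingers, the arm and tray above 0.5 N).
It fails at once if a loose nut is touched, moved or lifted (contact force between any of the fingers, the arm and wheel_nut above 0.3 N or contact force between any of the fingers, the arm and axle_nut above 0.3 N or contact force between any of the fingers, the arm and wing_nut above 0.3 N or distance of any of wheel_nut, axle_nut, wing_nut from where it was at the start of the episode above 0.006 m).
It fails at once if a bystander is touched, moved or lifted (contact force between any of the fingers, the arm and wrench above 0.3 N or contact force between any of the fingers, the arm and patch_tin above 0.3 N or contact force between any of the fingers, the arm and oil_bottle above 0.3 N or contact force between any of the fingers, the arm and cleaner_bottle above 0.3 N or contact force between any of the fingers, the arm and brush above 0.3 N or contact force between any of the fingers, the arm and hammer above 0.3 N or contact force between any of the fingers, the arm and bolt_cup above 0.3 N or distance of any of wrench, patch_tin, oil_bottle, cleaner_bottle, brush, hammer, bolt_cup from where it was at the start of the episode above 0.01 m).
It fails at once if a wrong nut is pointed at (the middle of the gripper within 12 mm of its centre and less than 50 mm above it) ((horizontal distance between the grasp point and fitted_nut1 below 0.012 m and z of the grasp point in the frame of fitted_nut1 below 0.05 m) or (horizontal distance between the grasp point and fitted_nut2 below 0.012 m and z of the grasp point in the frame of fitted_nut2 below 0.05 m) or (horizontal distance between the grasp point and fitted_nut3 below 0.012 m and z of the grasp point in the frame of fitted_nut3 below 0.05 m) or (horizontal distance between the grasp point and fitted_nut4 below 0.012 m and z of the grasp point in the frame of fitted_nut4 below 0.05 m) or (horizontal distance between the grasp point and axle_nut_top below 0.012 m and z of the grasp point in the frame of axle_nut_top below 0.05 m) or (horizontal distance between the grasp point and wing_nut_top below 0.012 m and z of the grasp point in the frame of wing_nut_top below 0.05 m)).
It also fails if it takes over 61 s, if anything falls off the work surface, if the arm or the gripper's body presses on something with over 40 N, if the wrist force passes 120 N, or if a joint passes its speed limit or range.

## Working session

There is one attempt and no reset: what is moved stays moved. The work goes in short steps, Python scripts to look and compute and a tool call to move; the robot and the scene stay as the last step left them, time stands still between calls to the robot, and variables do not carry over. Pictures are saved under pics/ and viewed, about 8 in all and at most 12, crops included, and the job is handed in when it is done.

Besides the shell and the picture viewer there is one more tool, called after "Request:" as name(argument=value, ...), one argument or row to a line, values as JSON. servo_tool: Moves the arm, as the interface text tells. Its arguments: {"type":"object","properties":{"plan":{"type":"array"},"force":{"type":"number"}},"required":["plan"]}

```bash
mkdir -p pics
cat > h.py <<'E'
import numpy as np, cv2, pickle
def cam(n, env):
    c=env.read_camera(n); pickle.dump(c,open(f'{n}.pkl','wb')); return c
def load(n): return pickle.load(open(f'{n}.pkl','rb'))
def ray(c,u,v):
    R=cv2.Rodrigues(np.array(c['rvec'],float))[0]; t=np.array(c['tvec'],float).ravel()
    d=R.T@np.array([(u-c['cx'])/c['fx'],(v-c['cy'])/c['fy'],1]); return -R.T@t,d
def onz(c,u,v,z):
    o,d=ray(c,u,v); return o+d*(z-o[2])/d[2]
def proj(c,p):
    R=cv2.Rodrigues(np.array(c['rvec'],float))[0]; q=R@np.array(p,float)+np.array(c['tvec'],float).ravel()
    return c['fx']*q[0]/q[2]+c['cx'],c['fy']*q[1]/q[2]+c['cy']
E
python3 - <<'E'
from cell import env
from h import *
s=env.get_obs();print(s)
for n in('top','scene'):
    c=cam(n,env);cv2.imwrite(f'pics/{n}0.png',c['image']);print(n,c['fx'],c['cx'],c['cy'],-cv2.Rodrigues(np.array(c['rvec']))[0].T@np.array(c['tvec']).ravel())
E
```

```text
{'time_s': 0.0, 'qpos': array([-64.96681405,  18.43991792,  -4.01471354,  83.17482278,
         1.29340523,  78.54015555,  -3.25942388]), 'joint_velocities': array([-0.01410421,  0.0749227 , -0.09793175,  0.01330358, -0.0057238 ,
        0.10480847, -0.03900366]), 'effort': array([ 8.22711245e-04, -4.91286671e+01, -4.03750464e-01, -3.12522984e+01,
       -6.41619391e-02,  4.36263671e-02,  1.68750671e-04]), 'tool_pos': array([0.26653135, 0.59223768, 0.22145235]), 'tool_rot': array([-1.79890254e+02,  4.40885061e-03,  1.55776048e+02]), 'force': array([-0.25005561, -0.28262663,  0.5679486 ]), 'wrist_torque': array([-0.00371914,  0.03277369, -0.03321154]), 'grip_width': 0.087179209887614}
top 442.23835903114576 311.8820777766548 198.9153361677633 [ 0.37196422 -0.01214637  1.28348828]
scene 420.08936808768755 328.06285224658745 199.31711156623717 [1.21267873 0.19793843 1.12280862]
```

View pics/top0.png

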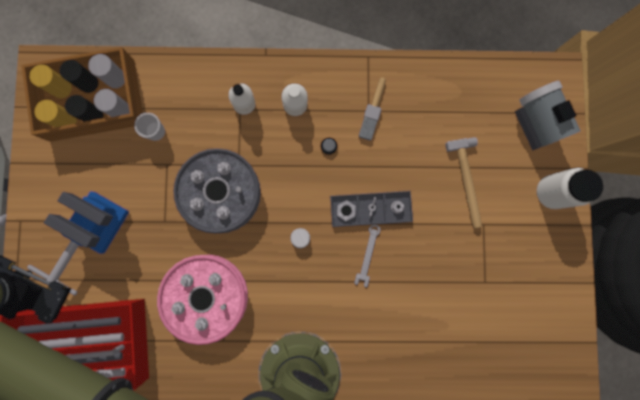

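View pics/scene0.png

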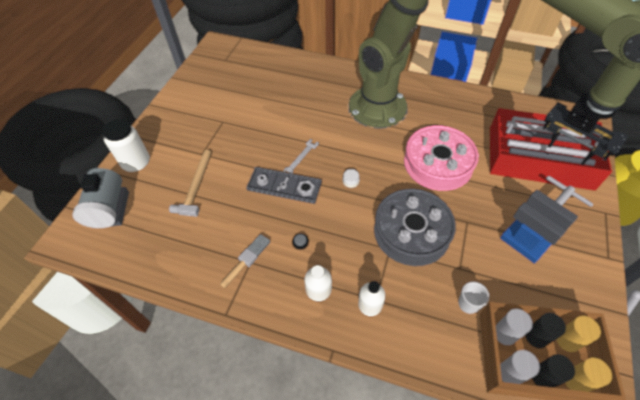

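The top view shows the dark rim at (217,190), with what looks like a bare stud near (238,190). The bell is at (329,146) and the tray at (372,209). I'll enlarge the rim and tray to confirm.

Run:
```python
from h import *
c=load('top');s=load('scene');I=c['image'];S=s['image']
f=lambda im,x,y,w,h,W,H:cv2.resize(im[y:y+h,x:x+w],(W,H),interpolation=cv2.INTER_CUBIC)
a=f(I,167,140,100,100,400,300*4//3-100) if 0 else f(I,167,140,100,75*4//3,300,300)
b=f(I,322,185,100,60,500,300)
d=f(S,368,180,95,90,300,300) 
e=f(S,240,150,100,60,500,300)
cv2.imwrite('pics/crop1.png',np.vstack([np.hstack([a,b]),np.hstack([d,e])]))
```

```text
(no output)
```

View pics/crop1.png

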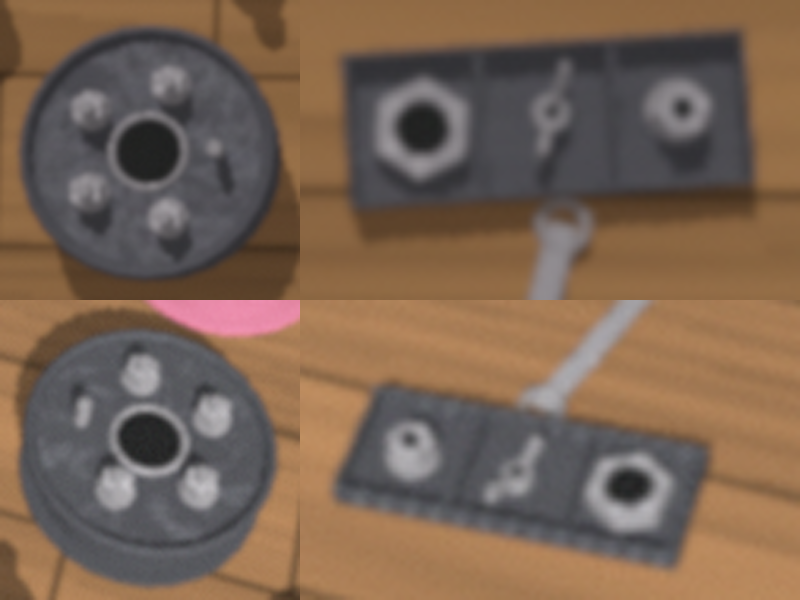

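Candidates:
- **Bare stud:** in the top view it's at (238,189), the only stud on the dark rim without a nut. The pink rim is not meant.
- **Tray nuts:** big hexagon (346,211), wing nut (373,207), flanged nut with small hexagon (398,206). The flanged one matches the nuts on the rim.

Next I'll measure them in both views.

Run:
```python
from h import *
c=load('top');s=load('scene')
def tri(a,b):
    o1,d1=ray(c,*a);o2,d2=ray(s,*b);k=np.linalg.lstsq(np.c_[d1,-d2],o2-o1,rcond=None)[0]
    p,q=o1+k[0]*d1,o2+k[1]*d2;return (p+q)/2,np.linalg.norm(p-q)
np.set_printoptions(precision=4,suppress=True)
for n,a,b,z in(('stud',(238.3,189.3),(394,208.3),.088),('nut',(398.3,206.2),(262,178),.024),('bell',(329,145.5),(300.5,240.5),.022)):
    print(n,onz(c,*a,z),onz(s,*b,z),tri(a,b))
# fitted studs: top of rim centre from the lip/hub hole
print('hub',onz(c,167+148/3,140+152/3,.058),onz(s,368+149/3.158,180+139/3.33,.058))
for n,u,v,z in(('oil',242,88,.13),('clean',294,88,.12),('tin',300,238,.035),('cup',150,120,.07),('brush',382,80,.02),('brushb',368,138,.02),('ham',460,145,.03)):print(n,onz(c,u,v,z))
# bell, automatic: dark blob centre in crop
for n,cc,(x,y,w,h) in(('top',c,(312,130,36,32)),('scene',s,(286,228,30,26))):
    im=cc['image'][y:y+h,x:x+w];g=im.max(2)
    hsv=cv2.cvtColor(im,cv2.COLOR_BGR2HSV);m=((hsv[...,1]<60)&(g>60)).astype(np.uint8)
    k,l,st,ce=cv2.connectedComponentsWithStats(m)
    print(n,[(st[i,4],ce[i]+[x,y],onz(cc,*(ce[i]+[x,y]),.022)) for i in range(1,k) if st[i,4]>15])
    cv2.imwrite(f'pics/b_{n}.png',cv2.resize(im,(400,360),interpolation=cv2.INTER_CUBIC))
cv2.imwrite('pics/bell.png',np.hstack([cv2.imread('pics/b_top.png'),cv2.imread('pics/b_scene.png')]))
```

```text
stud [0.511  0.1695 0.088 ] [0.4996 0.1667 0.088 ] (array([0.5094, 0.1673, 0.1022]), np.float64(0.0002050875565606415))
nut [ 0.474  -0.2792  0.024 ] [ 0.4695 -0.2778  0.024 ] (array([ 0.4732, -0.2768,  0.0292]), np.float64(0.0026042509349821674))
bell [ 0.649  -0.0799  0.022 ] [ 0.6519 -0.076   0.022 ] (array([ 0.6497, -0.0787,  0.0171]), np.float64(0.00299584791179104))
hub [0.5101 0.2349 0.058 ] [0.5069 0.2364 0.058 ]
oil [0.7793 0.1596 0.13  ]
clean [0.7846 0.0207 0.12  ]
tin [0.381  0.0014 0.035 ]
cup [0.7053 0.4224 0.07  ]
brush [ 0.8478 -0.236   0.02  ]
brushb [ 0.6729 -0.1937  0.02  ]
ham [ 0.6529 -0.4593  0.03  ]
top [(np.int32(134), array([328.6791, 144.1866]), array([ 0.6529, -0.079 ,  0.022 ]))]
scene [(np.int32(134), array([299.8134, 239.6343]), array([ 0.6497, -0.079 ,  0.022 ]))]
```

View pics/bell.png

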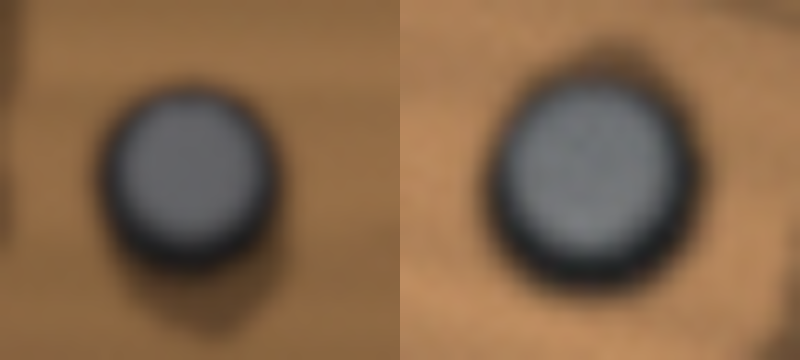

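Both views agree to within about 12 mm. I take bell (0.651,-0.079), stud (0.508,0.168) and nut (0.473,-0.278). The jaw axis is radial at the start, so I lift, shut the gripper and orbit clockwise toward the bell, keeping it radial.

Request:
servo_tool(
  plan=[
    [0,[0,0,-3],[0,0,0]],
    [0,[0,0,-2],[0,0,0]],
    [0,[-3.9,0,0],[0,0,3.5]],
    [0,[-3.9,0,0],[0,0,3.5]],
    [0,[-3.9,0,0],[0,0,3.5]],
    [0,[-3.9,0,0],[0,0,3.5]],
    [0,[-3.9,0,0],[0,0,3.5]],
    [0,[-3.9,0,0],[0,0,3.5]],
    [0,[-3.9,0,0],[0,0,3.5]],
    [0,[-3.9,0,0],[0,0,3.5]],
    [0,[-3.9,0,0],[0,0,3.5]],
    [0,[-3.9,0,0],[0,0,3.5]],
  ],
)

```text
time_s: 1.1
tool_pos: [0.5585, 0.3456, 0.2631]
tool_rot: [-179.1, -0.1, 120.8]
force: [-0.2, -0.5, -0.1]
grip_width: 0.0152
```

Request:
servo_tool(
  plan=[
    [0,[-3.9,0,0],[0,0,3.5]],
    [0,[-3.9,0,0],[0,0,3.5]],
    [0,[-3.9,0,0],[0,0,3.5]],
    [0,[-3.9,0,0],[0,0,3.5]],
    [0,[-3.9,0,0],[0,0,3.5]],
    [0,[-3.9,0,0],[0,0,3.5]],
    [0,[-3.9,0,0],[0,0,3.5]],
    [0,[-3.9,0,0],[0,0,3.5]],
    [0,[-3.9,0,0],[0,0,3.5]],
    [0,[-3.9,0,0],[0,0,3.5]],
    [0,[-2,0,0],[0,0,2]],
    [0,[0,0,0],[0,0,0]],
  ],
)

```text
time_s: 2.1
tool_pos: [0.6521, -0.0786, 0.2569]
tool_rot: [-178.7, 1.2, 80.9]
force: [-0.1, -0.0, -0.0]
grip_width: 0.0002
```

```bash
cat > go.py <<'E'
import sys
from cell import env
from scipy.spatial.transform import Rotation as R
import numpy as np
s=env.get_obs();r=R.from_euler('xyz',s['tool_rot'],degrees=True)
print(s['time_s'],s['tool_pos'].round(4),s['tool_rot'].round(1),s['force'].round(1),s['grip_width'].round(4),s['qpos'].round(1))
t=np.array(list(map(float,sys.argv[1:4])))
print('tool cm',(r.inv().apply(t-s['tool_pos'])*100).round(2))
print('tilt fix',(r.inv()*R.from_euler('xyz',[180,0,s['tool_rot'][2]],degrees=True)).as_rotvec(degrees=True).round(2))
E
python3 go.py .651 -.079 .10
```

```text
Traceback (most recent call last):
  File "go.py", line 6, in <module>
    print(s['time_s'],s['tool_pos'].round(4),s['tool_rot'].round(1),s['force'].round(1),s['grip_width'].round(4),s['qpos'].round(1))
                                                                                        ^^^^^^^^^^^^^^^^^^^^^
AttributeError: 'float' object has no attribute 'round'
```

```bash
sed -i "s/s\['grip_width'\].round(4)/s['grip_width']/" go.py; python3 go.py .651 -.079 .12
cat >> h.py <<'E'
def wonz(c,s,u,v,z):
    from scipy.spatial.transform import Rotation as R
    x,y=u-c['cx'],v-c['cy'];r=np.hypot(x,y);th=r/c['fx']
    d=np.array([np.sin(th)*x/r,np.sin(th)*y/r,np.cos(th)]);T=np.array(c['T_tool_cam'])
    W=R.from_euler('xyz',s['tool_rot'],degrees=True).as_matrix()
    o=W@T[:3,3]+s['tool_pos'];d=W@T[:3,:3]@d;return o+d*(z-o[2])/d[2]
E
python3 - <<'E'
from cell import env
from h import *
s=env.get_obs();c=cam('wrist',env);pickle.dump(s,open('s.pkl','wb'));cv2.imwrite('pics/w1.png',c['image']);print(c['fx'],c['T_tool_cam'])
E
```

```text
2.1 [ 0.6521 -0.0786  0.2569] [-178.7    1.2   80.9] [-0.1 -0.  -0. ] 0.00023578908943147205 [-16.9  20.7  28.   78.7  -8.4  84.1   1.5]
tool cm [ 0.23  0.2  13.69]
tilt fix [-1.25  1.2  -0.01]
309.70691628693146 [[ 4.26883054e-04 -9.54243792e-01 -2.99029434e-01  8.33199801e-02]
 [ 9.99999759e-01  5.70843614e-04 -3.94078340e-04 -6.78039916e-04]
 [ 5.46745852e-04 -2.99029194e-01  9.54243806e-01 -1.61609360e-01]
 [ 0.00000000e+00  0.00000000e+00  0.00000000e+00  1.00000000e+00]]
```

View pics/w1.png

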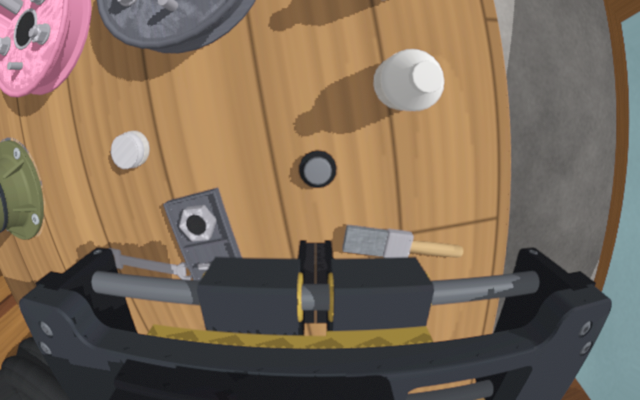

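The wrist view shows the bell plunger centre at (318,168), clear of the fingers. I'll check its position from here.

Run:
```python
from h import *
c=load('wrist');s=pickle.load(open('s.pkl','rb'))
print(wonz(c,s,318,168,.022))
print(wonz(c,s,198,223,.018))
t=load('top');print('axle top cam',onz(t,346,211,.018))
```

```text
[ 0.65062871 -0.07376579  0.022     ]
[ 0.46357912 -0.12621104  0.018     ]
axle top cam [ 0.45931646 -0.12969983  0.018     ]
```

Request:
servo_tool(
  plan=[
    [0,[0.2,0.1,3.5],[-1.25,1.2,0]],
    [0,[0,0,3.5],[0,0,0]],
    [0,[0,0,3.5],[0,0,0]],
    [0,[0,0,3],[0,0,0]],
    [0,[0,0,3],[0,0,0]],
    [0,[0,0,0],[0,0,0]],
  ],
)

```text
time_s: 2.65
tool_pos: [0.6571, -0.0577, 0.0875]
tool_rot: [179.7, -0.8, 82.2]
force: [-1.2, 1.3, -0.6]
grip_width: 0.0005
```

```bash
python3 go.py .651 -.079 .017
```

```text
2.65 [ 0.6571 -0.0577  0.0875] [179.7  -0.8  82.2] [-1.2  1.3 -0.6] 0.000541536732114506 [-16.4  25.8  25.3  91.8 -12.8  64.8   4.3]
tool cm [-2.29 -0.35  7.01]
tilt fix [ 0.33 -0.8  -0.  ]
```

Request:
servo_tool(
  plan=[
    [0,[-1,-0.2,0],[0.3,-0.8,0]],
    [0,[-1,-0.2,0],[0,0,0]],
    [0,[0,0,0],[0,0,0]],
    [0,[0,0,0],[0,0,0]],
  ],
)

```text
time_s: 2.98
tool_pos: [0.652, -0.0717, 0.0903]
tool_rot: [179.9, -0.1, 82.7]
force: [0.3, -0.3, -0.1]
grip_width: 0.0004
```

```bash
python3 go.py .651 -.077 .017
```

```text
2.9833 [ 0.652  -0.0717  0.0903] [ 1.799e+02 -1.000e-01  8.270e+01] [ 0.3 -0.3 -0.1] 0.00040885191024762056 [-15.9  25.5  25.7  91.9 -12.   65.2   5.4]
tool cm [-0.55 -0.04  7.33]
tilt fix [ 0.08 -0.1  -0.  ]
```

Request:
servo_tool(
  plan=[
    [0,[-0.5,0,2],[0,0,0]],
    [0,[0,0,2],[0,0,0]],
    [0,[0,0,1.5],[0,0,0]],
    [0,[0,0,0.5],[0,0,0]],
    [0,[0,0,0],[0,0,0]],
  ],
)

```text
time_s: 3.4
tool_pos: [0.6604, -0.0785, 0.0407]
tool_rot: [178.7, -0.3, 82.7]
force: [-1.1, -0.8, -0.2]
grip_width: 0.0011
```

```bash
python3 go.py .651 -.077 .0165
```

```text
3.4 [ 0.6604 -0.0785  0.0407] [178.7  -0.3  82.7] [-1.1 -0.8 -0.2] 0.001106120404393301 [-14.6  28.6  24.9  93.9 -13.9  59.2   7.2]
tool cm [ 0.02 -1.    2.4 ]
tilt fix [ 1.27 -0.27 -0.  ]
```

Fast moves tilt and drift the tool, so I'll correct that and go down more gently.

Request:
servo_tool(
  plan=[
    [0,[0,-0.7,0.2],[1.2,-0.2,0]],
    [0,[0,-0.3,0.3],[0,0,0]],
    [0,[0,0,0.3],[0,0,0]],
    [0,[0,0,0.3],[0,0,0]],
    [0,[0,0,0],[0,0,0]],
  ],
)

```text
time_s: 3.82
tool_pos: [0.653, -0.0774, 0.0345]
tool_rot: [179.6, -0.1, 82.7]
force: [-0.4, -0.3, 0.5]
grip_width: 0.0003
```

```bash
python3 go.py .651 -.077 .0165
```

```text
3.8167 [ 0.653  -0.0774  0.0345] [ 1.796e+02 -1.000e-01  8.270e+01] [-0.4 -0.3  0.5] 0.0003377988546078988 [-14.7  28.8  24.8  94.4 -13.8  59.4   7.1]
tool cm [ 0.01 -0.22  1.8 ]
tilt fix [ 0.4  -0.12 -0.  ]
```

Request:
servo_tool(
  plan=[
    [0,[0,-0.2,0.5],[0.4,-0.1,0]],
    [0,[0,-0.1,0.5],[0,0,0]],
    [0,[0,0,0.5],[0,0,0]],
    [0,[0,0,0.4],[0,0,0]],
    [0,[0,0,0.4],[0,0,0]],
    [0,[0,0,0.3],[0,0,0]],
  ],
)

```text
time_s: 4.32
tool_pos: [0.6514, -0.077, 0.0162]
tool_rot: [180.0, -0.2, 82.7]
force: [-8.1, 0.6, 19.1]
grip_width: 0.0003
```

```bash
python3 go.py .651 -.077 .0165
```

```text
4.3167 [ 0.6514 -0.077   0.0162] [180.   -0.2  82.7] [-8.1  0.6 19.1] 0.00033999427230719777 [-14.3  30.1  24.4  94.9 -14.4  58.    7.5]
tool cm [-0.01 -0.04 -0.03]
tilt fix [ 0.04 -0.2  -0.  ]
```

The plunger is fully down: TCP z 0.016, 19 N against the stop. I'll hold two rows, then retreat upward.

Request:
servo_tool(
  plan=[
    [0,[0,0,0],[0,0,0]],
    [0,[0,0,0],[0,0,0]],
    [0,[0,0,-1],[0,0,0]],
    [0,[0,0,-2],[0,0,0]],
    [0,[0,0,-3],[0,0,0]],
    [0,[0,0,-3],[0,0,0]],
    [0,[0,0,-3],[0,0,0]],
    [0,[0,0,-3],[0,0,0]],
    [0,[0,0,-3],[0,0,0]],
    [0,[0,0,-3],[0,0,0]],
    [0,[0,0,0],[0,0,0]],
    [0,[0,0,0],[0,0,0]],
  ],
)

```text
time_s: 5.32
tool_pos: [0.6493, -0.0781, 0.236]
tool_rot: [-179.7, -0.2, 82.6]
force: [-0.9, 0.7, -1.9]
grip_width: 0.0006
```

```bash
python3 go.py .508 .168 .25
```

```text
5.3167 [ 0.6493 -0.0781  0.236 ] [-179.7   -0.2   82.6] [-0.9  0.7 -1.9] 0.0005885931384856415 [-16.4  19.9  27.5  82.   -9.3  80.6   3.9]
tool cm [ 22.59 -17.19  -1.25]
tilt fix [-0.32 -0.15  0.  ]
```

Request:
servo_tool(
  plan=[
    [0,[2.2,-1.7,-0.2],[0,0,0]],
    [0,[2.2,-1.7,-0.2],[0,0,0]],
    [0,[2.2,-1.7,0],[0,0,0]],
    [0,[2.2,-1.7,0],[0,0,0]],
    [0,[2.2,-1.7,0],[0,0,0]],
    [0,[2.2,-1.7,0],[0,0,0]],
    [0,[2.2,-1.7,0],[0,0,0]],
    [0,[2.2,-1.7,0],[0,0,0]],
    [0,[2.2,-1.7,0],[0,0,0]],
    [0,[1.5,-1.2,0],[0,0,0]],
    [0,[0,0,0],[0,0,0]],
    [0,[0,0,0],[0,0,0]],
  ],
)

```text
time_s: 6.32
tool_pos: [0.5022, 0.1616, 0.2287]
tool_rot: [-179.0, 0.5, 82.4]
force: [-0.2, -1.0, 0.2]
grip_width: 0.0006
```

```bash
python3 go.py .508 .168 .13
python3 - <<'E'
from cell import env
from h import *
s=env.get_obs();c=cam('wrist',env);pickle.dump(s,open('s.pkl','wb'));cv2.imwrite('pics/w2.png',c['image'])
E
```

```text
6.3167 [0.5022 0.1616 0.2287] [-179.     0.5   82.4] [-0.2 -1.   0.2] 0.0005907552679713595 [-37.2   3.9  17.4  99.7  -1.2  77.7 -27.2]
tool cm [0.8  0.67 9.85]
tilt fix [-1.01  0.49 -0.  ]
```

View pics/w2.png

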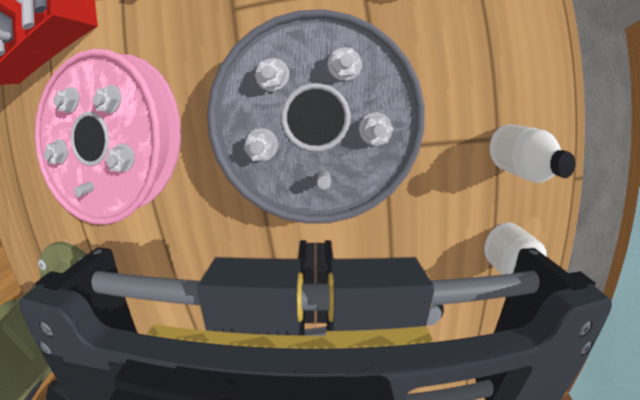

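The wrist view confirms the bare stud on the dark rim. Its tip is at about (324,178) and the hub is at (316,117).

Run:
```python
from h import *
c=load('wrist');s=pickle.load(open('s.pkl','rb'))
print(wonz(c,s,324,179,.088), wonz(c,s,316,117,.058))
```

```text
[0.50969249 0.17539858 0.088     ] [0.50929743 0.23670374 0.058     ]
```

Request:
servo_tool(
  plan=[
    [0,[0.3,0.3,1],[-1,0.5,0]],
    [0,[0.2,0.2,1.2],[0,0,0]],
    [0,[0,0,1.2],[0,0,0]],
    [0,[0,0,1.2],[0,0,0]],
    [0,[0,0,0],[0,0,0]],
    [0,[0,0,0],[0,0,0]],
  ],
)

```text
time_s: 6.87
tool_pos: [0.5108, 0.1581, 0.1775]
tool_rot: [-179.9, 0.2, 81.7]
force: [0.3, -0.1, -0.5]
grip_width: 0.0007
```

```bash
python3 go.py .508 .168 .13
```

```text
6.8667 [0.5108 0.1581 0.1775] [-179.9    0.2   81.7] [ 0.3 -0.1 -0.5] 0.0006672498410032173 [-36.7   6.   17.7 103.5  -1.7  71.  -26.8]
tool cm [ 0.96 -0.42  4.75]
tilt fix [-0.09  0.24 -0.  ]
```

Request:
servo_tool(
  plan=[
    [0,[0.6,-0.1,0.8],[0,0.2,0]],
    [0,[0.6,-0.1,0.8],[0,0,0]],
    [0,[0,0,0.8],[0,0,0]],
    [0,[0,0,0.8],[0,0,0]],
    [0,[0,0,0.8],[0,0,0]],
    [0,[0,0,0.6],[0,0,0]],
    [0,[0,0,0],[0,0,0]],
    [0,[0,0,0],[0,0,0]],
  ],
)

```text
time_s: 7.53
tool_pos: [0.5116, 0.1702, 0.1268]
tool_rot: [-179.9, 0.1, 81.6]
force: [0.6, -0.5, -0.4]
grip_width: 0.0006
```

```bash
python3 go.py .509 .171 .13
```

```text
7.5333 [0.5116 0.1702 0.1268] [-1.799e+02  1.000e-01  8.160e+01] [ 0.6 -0.5 -0.4] 0.0006442645391931212 [-36.9   9.   17.2 106.4  -2.9  65.1 -27.1]
tool cm [ 0.04 -0.27 -0.32]
tilt fix [-0.08  0.06 -0.  ]
```

Request:
servo_tool(
  plan=[
    [0,[0,-0.2,-0.2],[0,0,0]],
    [0,[0,0,0],[0,0,0]],
    [0,[0,0,0],[0,0,0]],
    [0,[0,0,0],[0,0,0]],
    [0,[0,0,0],[0,0,0]],
    [0,[0,0,0],[0,0,0]],
    [0,[0,0,0],[0,0,0]],
    [0,[0,0,0],[0,0,0]],
  ],
)

```text
time_s: 8.2
tool_pos: [0.5107, 0.1708, 0.1312]
tool_rot: [179.9, -0.1, 81.6]
force: [0.1, 0.2, 0.5]
grip_width: 0.0007
```

```bash
python3 go.py .509 .171 .13
python3 - <<'E'
from cell import env
from h import *
c=cam('top',env);d=cam('scene',env)
a=cv2.resize(c['image'][120:270,150:430],(700,375),interpolation=cv2.INTER_CUBIC)
b=cv2.resize(d['image'][130:270,240:470],(370,225),interpolation=cv2.INTER_CUBIC)
w=cam('wrist',env)['image'][100:350,140:460]
b=np.hstack([b,cv2.resize(w,(330,225))])
cv2.imwrite('pics/chk.png',np.vstack([a,b]))
E
```

```text
8.2 [0.5107 0.1708 0.1312] [ 1.799e+02 -1.000e-01  8.160e+01] [0.1 0.2 0.5] 0.0006686921892974795 [-37.    8.5  17.2 106.4  -2.8  65.4 -27.3]
tool cm [-0.01 -0.18  0.12]
tilt fix [ 0.1  -0.07 -0.  ]
```

View pics/chk.png

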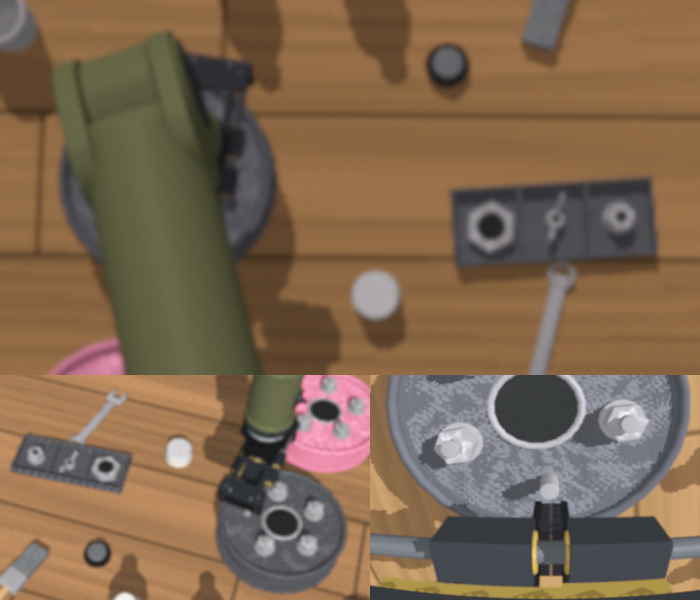

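The wrist crop shows the stud tip in line with the fingers, at full-image pixel (314,225). I'll work out its position.

Run:
```python
from cell import env
from h import *
c=load('wrist');s=env.get_obs();print(s['tool_pos'],s['time_s'])
for v in(218,223,228):print(wonz(c,s,314,v,.088))
for x,y in((456,443),(624,420)):
  print(wonz(c,s,(x-370)*320/330+140,(y-375)*250/225+100,.088))
```

```text
[0.51064556 0.17080233 0.13105734] 8.35
[0.51062836 0.18057403 0.088     ]
[0.51007634 0.17686135 0.088     ]
[0.50951744 0.17310318 0.088     ]
[0.45292633 0.22042021 0.088     ]
[0.56596522 0.22134379 0.088     ]
```

All estimates put the stud within about 6 mm of the tool. I'll nudge 2 mm and hold for over 2.5 s.

Request:
servo_tool(
  plan=[
    [0,[0.2,0,0],[0,0,0]],
    [0,[0,0,0],[0,0,0]],
    [0,[0,0,0],[0,0,0]],
    [0,[0,0,0],[0,0,0]],
    [0,[0,0,0],[0,0,0]],
    [0,[0,0,0],[0,0,0]],
    [0,[0,0,0],[0,0,0]],
    [0,[0,0,0],[0,0,0]],
    [0,[0,0,0],[0,0,0]],
    [0,[0,0,0],[0,0,0]],
    [0,[0,0,0],[0,0,0]],
    [0,[0,0,0],[0,0,0]],
    [0,[0,0,0],[0,0,0]],
    [0,[0,0,0],[0,0,0]],
    [0,[0,0,0],[0,0,0]],
    [0,[0,0,0],[0,0,0]],
  ],
)

```text
time_s: 9.68
tool_pos: [0.5109, 0.1729, 0.1308]
tool_rot: [179.9, -0.0, 81.6]
force: [-0.8, 0.3, -0.3]
grip_width: 0.0002
```

Request:
servo_tool(
  plan=[
    [0,[0,0,0],[0,0,0]],
    [0,[0,0,0],[0,0,0]],
    [0,[0,0,0],[0,0,0]],
    [0,[0,0,0],[0,0,0]],
    [0,[0,0,0],[0,0,0]],
    [0,[0,0,0],[0,0,0]],
    [0,[0,0,0],[0,0,0]],
    [0,[0,0,0],[0,0,0]],
    [0,[0,0,0],[0,0,0]],
    [0,[0,0,0],[0,0,0]],
    [0,[0,0,0],[0,0,0]],
    [0,[0,0,0],[0,0,0]],
    [0,[0,0,0],[0,0,0]],
    [0,[0,0,0],[0,0,0]],
    [0,[0,0,0],[0,0,0]],
    [0,[0,0,0],[0,0,0]],
  ],
)

```text
time_s: 11.02
tool_pos: [0.5109, 0.173, 0.1309]
tool_rot: [179.9, -0.0, 81.6]
force: [-0.4, 1.0, 0.5]
grip_width: 0.0005
```

Request:
servo_tool(
  plan=[
    [0,[0,0,-2],[0,0,0]],
    [0,[0,0,-3],[0,0,0]],
    [0,[0,0,-3],[0,0,0]],
    [0,[0,0,-2.5],[0,0,0]],
    [0,[0,0,0],[0,0,0]],
    [0,[0,0,0],[0,0,0]],
  ],
)

```text
time_s: 11.52
tool_pos: [0.5092, 0.1722, 0.2383]
tool_rot: [-179.8, 0.1, 81.6]
force: [-0.4, 0.1, -0.6]
grip_width: 0.0006
```

```bash
python3 go.py .473 -.278 .23
```

```text
11.5167 [0.5092 0.1722 0.2383] [-1.798e+02  1.000e-01  8.160e+01] [-0.4  0.1 -0.6] 0.0006132789464548818 [-37.8   4.2  17.2  98.3  -1.2  77.9 -28.8]
tool cm [-45.06   3.02   0.92]
tilt fix [-0.17  0.13 -0.  ]
```

Request:
servo_tool(
  plan=[
    [0,[-2.5,0.2,0],[0,0,0]],
    [0,[-3.5,0.2,0],[0,0,0]],
    [0,[-3.5,0.2,0],[0,0,0]],
    [0,[-3.5,0.2,0],[0,0,0]],
    [0,[-3.5,0.2,0],[0,0,0]],
    [0,[-3.5,0.2,0],[0,0,0]],
    [0,[-3.5,0.2,0],[0,0,0]],
    [0,[-3.5,0.2,0],[0,0,0]],
    [0,[-3.5,0.2,0],[0,0,0]],
    [0,[-3.5,0.2,0],[0,0,0]],
    [0,[-3.5,0.2,0],[0,0,0]],
    [0,[-3.5,0.2,0],[0,0,0]],
    [0,[-2.5,0.2,0],[0,0,0]],
    [0,[0,0,0],[0,0,0]],
    [0,[0,0,0],[0,0,0]],
  ],
)

```text
time_s: 12.77
tool_pos: [0.4631, -0.278, 0.2239]
tool_rot: [-178.9, 0.2, 82.0]
force: [-0.2, 0.9, -0.6]
grip_width: 0.0005
```

```bash
python3 go.py .473 -.278 .066
```

```text
12.7667 [ 0.4631 -0.278   0.2239] [-178.9    0.2   82. ] [-0.2  0.9 -0.6] 0.00047927309991306936 [-11.6   6.2  42.6  99.3  -3.7  77.1  23.7]
tool cm [ 0.2   1.28 15.76]
tilt fix [-1.1   0.23 -0.  ]
```

Request:
servo_tool(
  plan=[
    [0,[0.1,0.5,0.5],[-1.1,0.2,0]],
    [0,[0,0.3,1.2],[0,0,0]],
    [0,[0,0,1.5],[0,0,0]],
    [0,[0,0,1.5],[0,0,0]],
    [0,[0,0,1.5],[0,0,0]],
    [0,[0,0,1.5],[0,0,0]],
    [0,[0,0,1.2],[0,0,0]],
    [0,[0,0,0.5],[0,0,0]],
    [0,[0,0,0],[0,0,0]],
    [0,[0,0,0],[0,0,0]],
  ],
)

```text
time_s: 13.6
tool_pos: [0.4713, -0.2637, 0.1154]
tool_rot: [-179.3, -0.4, 82.9]
force: [-0.5, 0.1, 0.1]
grip_width: 0.0001
```

```bash
python3 go.py .473 -.278 .066
python3 - <<'E'
from cell import env
from h import *
s=env.get_obs();c=cam('wrist',env);pickle.dump(s,open('s.pkl','wb'));d=cam('scene',env);t=cam('top',env)
a=cv2.resize(c['image'][120:370,160:480],(640,350))
f=lambda i:cv2.resize(i,(320,220),interpolation=cv2.INTER_CUBIC)
cv2.imwrite('pics/chk2.png',np.vstack([a,np.hstack([f(d['image'][140:220,220:340]),f(t['image'][165:245,310:430])])]))
E
```

```text
13.6 [ 0.4713 -0.2637  0.1154] [-179.3   -0.4   82.9] [-0.5  0.1  0.1] 0.0001248507795026539 [-10.4  12.1  41.4 107.   -8.9  64.9  27.2]
tool cm [-1.43  0.41  4.92]
tilt fix [-0.7  -0.38  0.  ]
```

View pics/chk2.png

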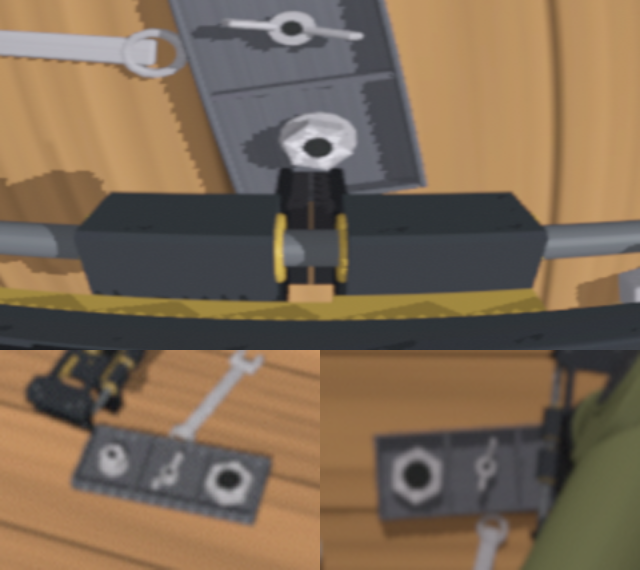

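The wrist crop shows the flanged nut just ahead of the fingers, with its hole at full-image pixel (319,226). The wing nut is behind it.

Run:
```python
from h import *
c=load('wrist');s=pickle.load(open('s.pkl','rb'));print(wonz(c,s,319,225.7,.024))
```

```text
[ 0.47110062 -0.27803463  0.024     ]
```

Request:
servo_tool(
  plan=[
    [0,[-0.3,0,0],[-0.7,-0.4,0]],
    [0,[-0.3,0.1,0],[0,0,0]],
    [0,[0,0,0],[0,0,0]],
    [0,[0,0,0],[0,0,0]],
  ],
)

```text
time_s: 14.08
tool_pos: [0.4736, -0.2725, 0.1191]
tool_rot: [179.5, 0.1, 82.8]
force: [0.2, -0.6, 0.6]
grip_width: 0.0004
```

```bash
python3 go.py .473 -.276 .068
```

```text
14.0833 [ 0.4736 -0.2725  0.1191] [1.795e+02 1.000e-01 8.280e+01] [ 0.2 -0.6  0.6] 0.00043272168331321694 [-10.2  11.6  41.7 107.1  -8.7  63.9  27.6]
tool cm [-0.34 -0.06  5.11]
tilt fix [0.49 0.14 0.  ]
```

All views agree on the nut at about (0.472,-0.278). I'll descend the rest of the way gently.

Request:
servo_tool(
  plan=[
    [0,[-0.3,0,0.5],[0.4,0.1,0]],
    [0,[-0.2,0,0.7],[0,0,0]],
    [0,[0,0,0.7],[0,0,0]],
    [0,[0,0,0.7],[0,0,0]],
    [0,[0,0,0.7],[0,0,0]],
    [0,[0,0,0.6],[0,0,0]],
    [0,[0,0,0.4],[0,0,0]],
    [0,[0,0,0],[0,0,0]],
    [0,[0,0,0],[0,0,0]],
  ],
)

```text
time_s: 14.83
tool_pos: [0.4721, -0.2781, 0.0702]
tool_rot: [-179.9, 0.0, 82.8]
force: [0.4, -0.3, 0.4]
grip_width: -0.0001
```

```bash
python3 go.py .472 -.278 .068
```

```text
14.8333 [ 0.4721 -0.2781  0.0702] [-179.9    0.    82.8] [ 0.4 -0.3  0.4] -7.335703574465346e-05 [ -8.1  16.1  40.9 109.  -12.1  59.4  30.8]
tool cm [ 0.01 -0.01  0.22]
tilt fix [-0.09  0.02 -0.  ]
```

The tool is on target with the grasp point at 0.089, about 65 mm over the nut. Now I'll hold for over 2.5 s.

Request:
servo_tool(
  plan=[
    [0,[0,0,0],[0,0,0]],
    [0,[0,0,0],[0,0,0]],
    [0,[0,0,0],[0,0,0]],
    [0,[0,0,0],[0,0,0]],
    [0,[0,0,0],[0,0,0]],
    [0,[0,0,0],[0,0,0]],
    [0,[0,0,0],[0,0,0]],
    [0,[0,0,0],[0,0,0]],
    [0,[0,0,0],[0,0,0]],
    [0,[0,0,0],[0,0,0]],
    [0,[0,0,0],[0,0,0]],
    [0,[0,0,0],[0,0,0]],
    [0,[0,0,0],[0,0,0]],
    [0,[0,0,0],[0,0,0]],
    [0,[0,0,0],[0,0,0]],
    [0,[0,0,0],[0,0,0]],
  ],
)

```text
time_s: 16.17
tool_pos: [0.4733, -0.2784, 0.0718]
tool_rot: [179.9, 0.0, 82.8]
force: [-0.0, 0.5, 0.3]
grip_width: 0.0004
```

Request:
servo_tool(
  plan=[
    [0,[0,0,0],[0,0,0]],
    [0,[0,0,0],[0,0,0]],
    [0,[0,0,0],[0,0,0]],
    [0,[0,0,0],[0,0,0]],
    [0,[0,0,0],[0,0,0]],
    [0,[0,0,0],[0,0,0]],
    [0,[0,0,0],[0,0,0]],
    [0,[0,0,0],[0,0,0]],
    [0,[0,0,0],[0,0,0]],
    [0,[0,0,0],[0,0,0]],
    [0,[0,0,0],[0,0,0]],
    [0,[0,0,0],[0,0,0]],
    [0,[0,0,0],[0,0,0]],
    [0,[0,0,0],[0,0,0]],
    [0,[0,0,0],[0,0,0]],
    [0,[0,0,0],[0,0,0]],
  ],
)

```text
time_s: 17.5
tool_pos: [0.4733, -0.2785, 0.0718]
tool_rot: [179.9, 0.0, 82.8]
force: [-0.0, -0.7, -0.3]
grip_width: 0.0004
```

```bash
python3 go.py .472 -.278 .068
python3 - <<'E'
from cell import env
from h import *
s=env.get_obs();c=cam('wrist',env);d=cam('scene',env)
cv2.imwrite('pics/fin.png',np.hstack([cv2.resize(c['image'][120:370,160:480],(400,312)),cv2.resize(d['image'][120:276,200:400],(400,312))]))
E
```

```text
17.5 [ 0.4733 -0.2785  0.0718] [179.9   0.   82.8] [-0.  -0.7 -0.3] 0.00039496837372941904 [ -8.1  16.   40.9 108.9 -12.1  59.4  30.8]
tool cm [ 0.03 -0.14  0.38]
tilt fix [0.09 0.03 0.  ]
```

View pics/fin.png

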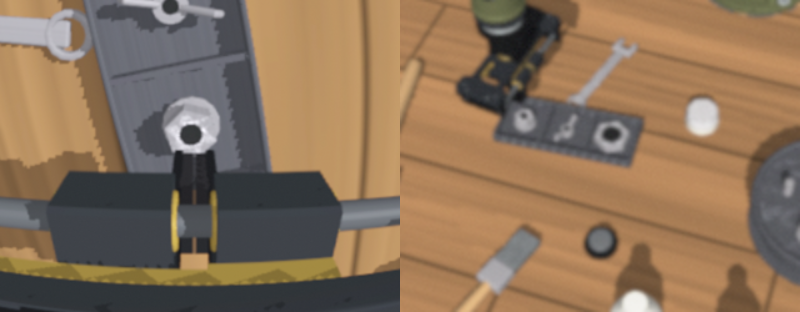

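Run:
```python
from cell import env
from h import *
s=env.get_obs();p=wonz(load('wrist'),s,312.8,227.4,.024);print(p,s['tool_pos'])
if np.hypot(*(p-s['tool_pos'])[:2])<.012: print(env.sign_off())
```

```text
[ 0.47110243 -0.27748587  0.024     ] [ 0.47331615 -0.27843248  0.07176424]
the job is handed in; nothing more can be done
None
```

I pressed the bell, pointed at the bare stud and then at the loose wheel nut, and handed the job in at about 17.6 s while still pointing at the nut. The hand-in reports no verdict.

- **Bell:** the fingertips went down to z 0.016 with a 19 N force, which is the plunger at its stop. I then pulled straight up.
- **Bare stud:** I held about 62 mm above the tip for over 3 s. The views disagreed on the stud's position by up to about 10 mm, partly because the wrist camera read 4–6 mm high in y. I aimed between them, and every stud estimate I kept was well inside the 18 mm limit.
- **Wheel nut:** this is the flanged nut in the right-hand compartment of the tray. I held for over 2.6 s about 67 mm above it, and a last wrist view put the tool within 3 mm of its centre.
- **Contacts:** apart from the bell press, force readings stayed within about 2 N, including sensor noise and movement. In the last pictures the nuts and the visible bystanders looked unmoved, but I did not measure this. The arm hid some bystanders from view.

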